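# Unclip the filter cassette and stand it in the draining stand

### The job

Take the used cassette out of the water filter unit: squeeze its sprung snap tab gently in against the cassette and, keeping it squeezed, lift the cassette straight up and clear. Carry it upright to the draining stand and lower it gently into the slot (either way round) until it rests on the grating inside, whose height you must feel for; do not drop it or press hard, then let go. Do not force the tab, the filter unit or the stand, and leave the other things where they are.

Things in the scene. Friction and masses are not known exactly. Their poses are not given: they have to be found in the camera images.
- filter_unit: Fixed low white block, 110 (its x) x 130 (its y) x 60 mm high, with an open pocket in its top that holds the cassette; two short hose stubs on its +x side. Origin: centre of the underside, z up.
- pocket_floor (a point): Centre of the cassette's place on the pocket floor, 6 mm above the worktop, 54 mm below the unit's top; axes as the unit's. The latched cassette's origin is here, same heading, with about 1 mm sideways play each way. On the -x side a lip at the pocket's mouth reaches over the tab's hook.
- cassette: Loose grey cassette, about 0.16 kg, latched in the pocket at the start and standing 36 mm out of it. Origin: centre of its underside, z up. Foot 26 (x) x 54 (y) x 22 mm high; above it the body spans x = -7 to +13 mm, 54 mm wide, up to z = 90 mm. The plain ribbed face x = +13 mm is opposite the snap tab, which is on the -x side.
- snap_tab: White sprung tab on the cassette's -x side, turning about the cassette's y. Origin: its hinge, 11 mm to -x and 24 mm above the cassette's origin. Free, it leans out 0.24 rad; fully pressed it is upright. Its hook stays under the unit's lip, with 3 mm of lift play, until it is pressed almost fully in. At the paddle it yields at about 4 N, is fully in at about 9 N and cracks above 25 N.
- tab_paddle (a point): Middle of the outer face of the tab's thumb paddle (24 mm wide, 26 mm high, from z = 64 to 90 mm in the cassette's frame). Free, the paddle's top edge is about 28 mm to -x of the cassette's origin; fully pressed its outer face is at x = -13 mm, so tab and plain face together are then 26 mm thick.
- drain_stand: Fixed white block, 80 (x) x 100 (y) x 32 mm high, with one rectangular slot in the middle of its top. Origin: centre of the underside, z up. Stand, filter unit and cassette are hard plastic: keep the force between them below 22 N, so lower slowly and stop when it bears.
- slot_floor (a point): Centre of the slot's floor, 7 mm above the worktop; axes as the stand's. Slot 28.6 (x) x 56.6 (y) mm, 25 mm deep, 3 mm chamfer at its mouth. Inside, a firm grating is set 0 to 12 mm above the floor: each time different and not measured, so feel for it. Seated: the cassette rests on the grating, centred here, x axes parallel (either way round). The free tab does not touch the slot.
- creamer_a: Bystander: small white creamer pot, 39 mm wide, 21 mm high. Origin under its centre.
- creamer_b: Bystander: small white creamer pot, 39 mm wide, 21 mm high. Origin under its centre.
- sachet_sugar: Bystander: sachet lying flat, 34x62x9 mm. Origin under its centre.
- sachet_coffee: Bystander: sachet lying flat, 40x66x9 mm. Origin under its centre.
- tea_tin: Bystander: round green tea tin, 68 mm wide, 88 mm high. Origin under its centre.
Things that resemble listed ones, but are neither listed nor needed, are in the scene too. What is shaped like the cassette but orange is not meant.

How it is judged:
By the outcome, as a careful person would: the job done as asked, in the order asked, and still so for the second after the job is handed in, with the robot touching nothing.
It also fails if it takes over 42 s, if anything falls off the work surface, if the arm or the gripper's body presses on something with over 40 N, if the wrist force passes 120 N, or if a joint passes its speed limit or range.

### The arm

A 6-joint arm with a two-finger parallel gripper is mounted at the origin on a cart in front of the work surface, level with it; the furniture and walls round the work are solid. World frame = base frame: x ahead of the robot, y to its left, z up, the work surface at z = 0. Lengths are in m, angles in degrees, forces in N, time in s.
With the tool pointing down it reaches from about 0.4 to 0.825 m from the base axis. Payload 7 kg.
Tool frame: the origin (TCP) lies midway between the tips of the shut fingers; the grasp point (between the pads) lies hold_point_z behind it (hold_point_z is the distance from the TCP to the grasp point, in m); z points along the fingers, y is the line along which they close (so a half turn about z gives the same grasp; the last joint's range is limited). The gripper opens to 88 mm and grips with 3 to 60 N. Pads are 19 mm wide; open, the fingers measure 130 mm over their backs; the gripper's body (78 mm by 193 mm) begins 47 mm behind the grasp point.
Start: joints at [89.387, 20.546, 0.682, 0, -70.136, -16.507], TCP at [0.199, 0.645, 0.193] pointing down, gripper open.
Joint ranges: [-176.03, 176.03], [-82.01, 121.73], [-58.28, 71.71], [-173.87, 95.51], [-174.79, -0.11], [-173.66, 173.66]. Speed limits (degrees/s): [136.94, 136.94, 172.46, 180, 180, 180].

### API

Orientations are given as [roll, pitch, yaw] about the fixed x, y, z axes, in that order (R = Rz(yaw) Ry(pitch) Rx(roll)).
In Python, from plant import * gives the robot as it stands.
- The arm moves only by the tool step_arm, never from a script. Its argument "steps" is a list that holds one entry, the list of rows, each a list of 6 numbers: the shift along the tool's x, y, z scaled (see below), then the turn, a rotation vector about the tool's x, y, z scaled (see below). In form: [[[tx, ty, tz, wx, wy, wz], ...]]. A call has 1 to 20 rows; each row is the pose to reach, as a shift and turn from the pose commanded when the call began, along the tool's axes at that moment; what a row does not reach only later rows make up. The controller multiplies each number of a shift by 100 mm and each number of a turn by 0.5 rad. A row lasts 1/10 s, in which the tool goes at most 50 mm and 8.59 degrees, less where a joint would pass 70% of its speed; a pose out of reach is approached as far as the arm can. A call with a number of a shift or a turn outside -1 to 1 is refused whole. A call with a gripper value outside its range is refused whole. "jaw" is the closure in counts, from 0 (fully open) to 255 (shut), set as the call begins (left out, the last holds). The fingers move at their own pace and stop on an object; the grip force is fixed at half the most. Time passes only in rows, so rows that repeat a pose let the fingers close. It gives the time, the measured TCP pose, the force, the opening and the grip force at its end, in the units of the state.
- get_obs(): the state, without advancing time (a new reading comes with each control period).
- snapshot(name): name is "side" or "top" or "wrist"; returns (picture, depth): 480x640x3 uint8, red, green, blue; 480x640 float32, m along the optical axis (not along the pixel's ray), 0 where there is no reading.
- calibration(name): a dict with "mtx" (3x3 intrinsics, pixels), "rvec" (rotation vector, rad) and "tvec" (3), from world to camera coordinates, as OpenCV has them. Camera axes: x right, y down, z forward; pixel columns grow to the right and rows downward; lengths in m; the calibration is good to about 2 mm. A picture is of the moment at which its call begins: read the wrist's pose just before it. calibration takes no time and is no camera call; for the wrist camera it gives the pose at the moment of the call.
- close_job(): hands the job in; it is judged then, once.
The state is a dict: "clock": time; "joint_pos": joint angles; "qvel": joint speeds; "tau": joint torques, N m; "tool_pos": TCP position; "orientation": TCP orientation; "force": force on the tool from outside, world axes, zero at the start; "moment": the same for the moment, N m; "opening": finger opening in m; "gripper_force": force on a finger pad.
Only numpy, scipy, OpenCV 4.12 (cv2) and the standard library are available. Lean on these libraries where they do the work, as an engineer would, in place of code of your own. Each camera call takes 0.05 s, during which the arm holds its last target. There are 200 camera calls.

## Working session

There is one attempt and no reset: what is moved stays moved. The work goes in short steps, Python scripts to look and compute and a tool call to move; the robot and the scene stay as the last step left them, time stands still between calls to the robot, and variables do not carry over. Pictures are saved under pics/ and viewed, at most 12 in all, crops included, and the job is handed in when it is done.

Besides the shell and the picture viewer there is one more tool, called after ">>>" by a JSON object that holds its "fn" and its "kwargs", one argument or row to a line. step_arm: Moves the arm, as the interface text tells. Its arguments: {"type":"object","properties":{"steps":{"type":"array","items":{"type":"array","items":{"type":"array","items":{"type":"number","minimum":-1,"maximum":1}}}},"jaw":{"type":"number"}},"required":["steps"]}

```bash
ls; mkdir -p pics; python3 - <<'E'
from plant import *
import cv2,numpy as np
o=get_obs();print(o)
for n in("top","side"):
    p,d=snapshot(n);cv2.imwrite(f"pics/{n}0.png",p[:,:,::-1]);np.savez(f"{n}0.npz",p=p,d=d)
    c=calibration(n);print(n,c)
    R=cv2.Rodrigues(np.array(c["rvec"],float))[0];print(-R.T@np.array(c["tvec"]).ravel())
try: print(hold_point_z)
except Exception as e: print(e)
E
```

```text
pics
{'clock': 0.0, 'joint_pos': array([ 8.93879589e+01,  2.05906563e+01,  6.33391447e-01, -2.22846397e-02,
       -7.01367705e+01, -1.65058009e+01]), 'qvel': array([ 0.09159386, -0.01246979,  0.01390014, -0.11413419, -0.03021389,
       -0.09173139]), 'tau': array([ 7.88056550e-04, -5.82728219e+01,  2.93041205e+01,  6.99707374e+00,
        6.96711868e-03, -1.66646969e-04]), 'tool_pos': array([0.19854585, 0.64455094, 0.19222183]), 'orientation': array([ 1.79903887e+02, -6.63379096e-03, -1.71254254e+01]), 'force': array([ 0.99754446, -0.17992885,  0.03412608]), 'moment': array([-0.01532311,  0.05258206, -0.01938306]), 'gripper_force': 0.0, 'opening': 0.08769064342840005}
top {'mtx': array([[481.36627322,   0.        , 314.82618795],
       [  0.        , 481.36627322, 244.95783097],
       [  0.        ,   0.        ,   1.        ]]), 'rvec': array([ 2.09766089, -2.13376909,  0.19910474]), 'tvec': array([0.03786277, 0.57244785, 0.79731014])}
[0.40772904 0.02335969 0.89333362]
side {'mtx': array([[448.13582193,   0.        , 319.37224666],
       [  0.        , 448.13582193, 243.79428052],
       [  0.        ,   0.        ,   1.        ]]), 'rvec': array([ 0.40164264, -2.6387826 ,  1.41900253]), 'tvec': array([0.56776114, 0.15707764, 0.78882089])}
[0.39179882 0.71199702 0.55571434]
0.0188
```

View pics/top0.png

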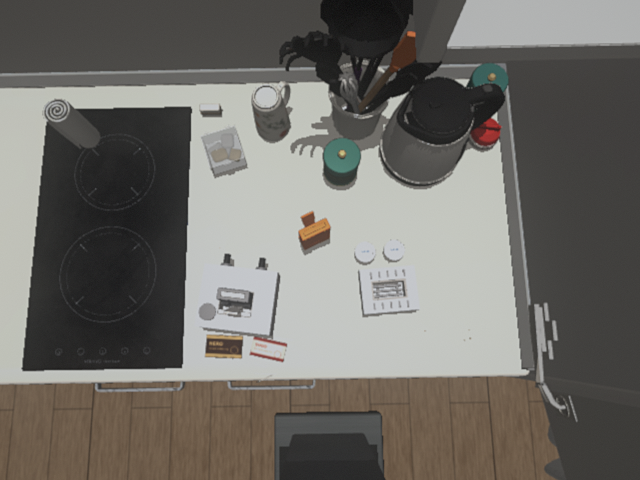

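View pics/side0.png

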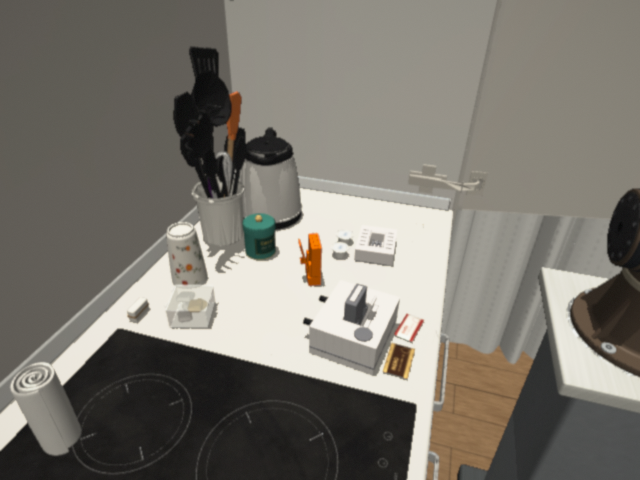

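Top view: the grey cassette is in the white unit at about (235,298), with its white tab paddle below it at (234,312). The hose stubs at (227,260) and (262,263) put the unit's +x upwards. The stand slot is at (390,290). Things that could be mistaken for the cassette are the orange dummy at (314,234), the white block at (210,108) and the clear box at (224,150). I choose the grey one at (235,298) and check it in a crop.

```bash
cat > h.py <<'E'
import cv2,numpy as np
from plant import *
def cam(c): return cv2.Rodrigues(np.array(c["rvec"],float))[0],np.array(c["tvec"],float).ravel(),np.array(c["mtx"])
def ray(c,uv):
    R,t,K=cam(c); d=R.T@np.linalg.inv(K)@np.array([uv[0],uv[1],1.]); return -R.T@t,d
def onz(c,uv,z):
    o,d=ray(c,uv); return o+d*(z-o[2])/d[2]
def tri(c1,u1,c2,u2):
    o1,d1=ray(c1,u1);o2,d2=ray(c2,u2)
    s=np.linalg.lstsq(np.c_[d1,-d2],o2-o1,rcond=None)[0]
    a,b=o1+s[0]*d1,o2+s[1]*d2
    return (a+b)/2,np.linalg.norm(a-b)
def pix(c,P):
    R,t,K=cam(c); q=K@(R@np.array(P)+t); return q[:2]/q[2]
def cloud(c,d):
    R,t,K=cam(c); v,u=np.mgrid[:480,:640]
    p=np.stack([(u-K[0,2])*d/K[0,0],(v-K[1,2])*d/K[1,1],d],-1)
    return (p-t)@R
E
python3 - <<'E'
from h import *
t=np.load("top0.npz");s=np.load("side0.npz")
a=cv2.resize(t["p"][255:365,190:300],(400,400),interpolation=2)
b=cv2.resize(s["p"][275:375,300:400],(400,400),interpolation=2)
cv2.imwrite("pics/c1.png",np.hstack([a,b])[:,:,::-1])
C=calibration("top");P=cloud(C,t["d"])
for n,(u,v),z in(("unit",(238,300),.06),("stand",(390,290),.032)):
    m=np.zeros((480,640),bool);m[v-55:v+55,u-60:u+60]=1
    m&=(abs(P[...,2]-z)<.012)&(t["d"]>0)
    k,l,st,ce=cv2.connectedComponentsWithStats(m.astype(np.uint8));i=1+np.argmax(st[1:,4])
    q=P[l==i]; print(n,st[i],"z",np.median(q[:,2]))
    pts=np.argwhere(l==i)[:,::-1]
    zz=np.median(q[:,2])
    w=np.array([onz(C,p,zz)[:2] for p in pts])
    r=cv2.minAreaRect((w*1000).astype(np.float32));print(r)
w=P[(P[...,2]>.075)&(t["d"]>0)&(np.mgrid[:480,:640][1]<290)&(np.mgrid[:480,:640][1]>200)&(np.mgrid[:480,:640][0]>270)&(np.mgrid[:480,:640][0]<330)]
print(len(w),w.mean(0),np.median(w[:,2]))
E
```

```text
unit [ 194  263   84   72 4133] z 0.05943057774607701
((481.510498046875, 165.998291015625), (131.29229736328125, 110.00471496582031), 82.40989685058594)
stand [ 359  265   61   49 2059] z 0.03138454937210536
((495.7510070800781, -102.09339904785156), (80.53824615478516, 101.10165405273438), 4.010428428649902)
496 [0.4802568  0.16530075 0.09402306] 0.09541697604913438
```

View pics/c1.png

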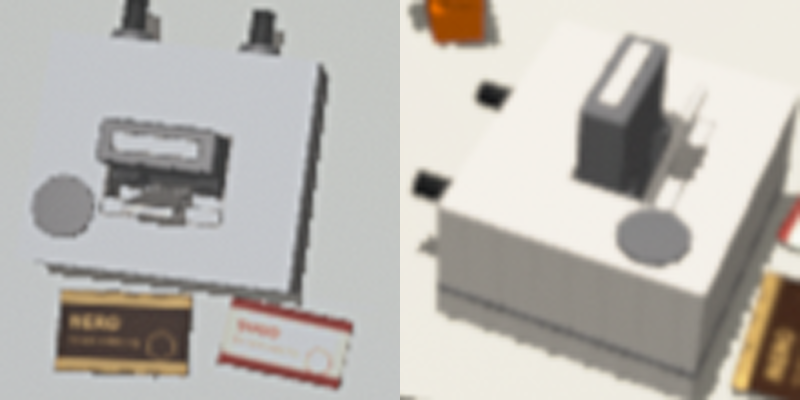

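The grey cassette with its white tab sits in the unit, tab on the image's lower side (unit -x). Unit yaw is about -7.6° and stand yaw about +4°. I'll move over the unit for a closer wrist view.

>>> {"fn": "step_arm", "kwargs": {
  "steps": [
    [[0.25,0.23,-0.1,0,0,0],[0.6,0.55,-0.2,0,0,0],[0.9,0.83,-0.3,0,0,0],[1,0.92,-0.3,0,0,0]]
  ],
  "jaw": 0
}}

```text
clock: 0.5
tool_pos: [0.2687, 0.5254, 0.2249]
orientation: [-179.9, -0.0, -17.2]
force: [0.2, -0.3, -0.1]
opening: 0.0876
gripper_force: 0.0
```

>>> {"fn": "step_arm", "kwargs": {
  "steps": [
    [[0.3,0.27,-0.1,0,0,0],[0.65,0.6,-0.2,0,0,0],[0.95,0.87,-0.2,0,0,0],[1,0.92,-0.2,0,0,0]]
  ]
}}

```text
clock: 0.9
tool_pos: [0.3368, 0.4075, 0.2436]
orientation: [-180.0, 0.0, -17.3]
force: [0.1, 1.8, 0.5]
opening: 0.0874
gripper_force: 0.0
```

>>> {"fn": "step_arm", "kwargs": {
  "steps": [
    [[0.3,0.27,0,0,0,0.25],[0.65,0.6,0,0,0,0.5],[0.95,0.87,0,0,0,0.8],[1,0.92,0,0,0,0.94],[1,0.92,0,0,0,0.94]]
  ]
}}

```text
clock: 1.4
tool_pos: [0.4046, 0.2921, 0.2429]
orientation: [180.0, 0.0, -44.2]
force: [-0.3, 0.1, 0.8]
opening: 0.0876
gripper_force: 0.0
```

>>> {"fn": "step_arm", "kwargs": {
  "steps": [
    [[0.3,0.11,0,0,0,0.25],[0.65,0.24,0,0,0,0.5],[0.95,0.35,0,0,0,0.8],[1,0.37,0,0,0,0.94],[1,0.37,0,0,0,0.94]]
  ]
}}

```text
clock: 1.9
tool_pos: [0.4504, 0.197, 0.2428]
orientation: [180.0, -0.0, -71.0]
force: [-0.2, 0.4, -0.4]
opening: 0.088
gripper_force: 0.0
```

>>> {"fn": "step_arm", "kwargs": {
  "steps": [
    [[0.15,-0.08,0,0,0,0.25],[0.3,-0.16,0,0,0,0.5],[0.38,-0.2,0,0,0,0.8],[0.38,-0.2,0,0,0,0.93],[0.38,-0.2,0,0,0,0.93],[0.38,-0.2,0,0,0,0.93]]
  ]
}}

```text
clock: 2.5
tool_pos: [0.4814, 0.1685, 0.2429]
orientation: [180.0, -0.0, -97.3]
force: [0.2, 0.6, -0.1]
opening: 0.0876
gripper_force: 0.0
```

```bash
python3 - <<'E'
from h import *
o=get_obs();print(o["tool_pos"],o["orientation"],o["joint_pos"])
c=calibration("wrist");p,d=snapshot("wrist");cv2.imwrite("pics/w1.png",p[:,:,::-1]);np.savez("w1.npz",p=p,d=d,**c)
R,t,K=cam(c);print(-R.T@t,K)
E
```

```text
[0.48138036 0.1685463  0.24292411] [ 1.79983774e+02 -7.58769441e-03 -9.72973230e+01] [ 4.13799201e+01  3.09174173e+00 -1.51520763e+01 -7.55459098e-03
 -7.17725944e+01 -4.86748801e+01]
[0.47066908 0.08880252 0.43442507] [[366.4490622    0.         323.01988675]
 [  0.         366.4490622  242.29177632]
 [  0.           0.           1.        ]]
```

View pics/w1.png

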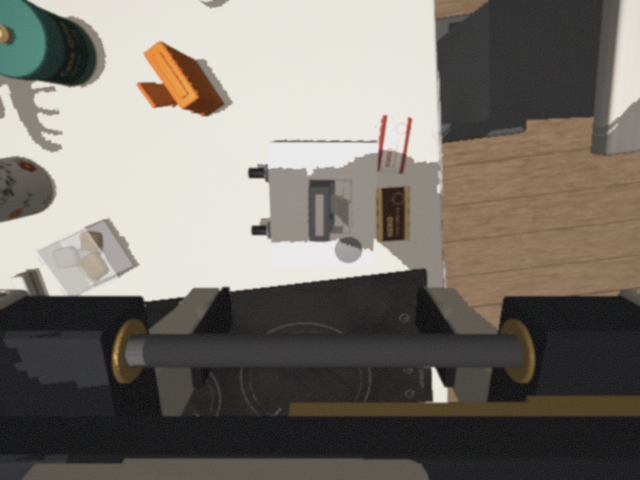

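Wrist view: cassette top at about (320,210) with the tab paddle to its right at (345,205), and hose stubs at the left, so the unit's +x points left. The fingers are at the bottom.

```bash
python3 - <<'E'
from h import *
W=np.load("w1.npz");T=np.load("top0.npz");ct=calibration("top");cw={k:W[k] for k in("mtx","rvec","tvec")}
def mask(p,d,c,box):
    u0,u1,v0,v1=box;m=np.zeros((480,640),bool);m[v0:v1,u0:u1]=1
    P=cloud(c,d); return P,m
res={}
for n,c,p,d,box in(("top",ct,T["p"],T["d"],(205,270,275,330)),("wrist",cw,W["p"],W["d"],(290,375,165,255))):
    P,m=mask(p,d,c,box)
    mm=(m&(P[...,2]>.088)&(d>0)).astype(np.uint8)
    k,l,st,ce=cv2.connectedComponentsWithStats(mm)
    for i in range(1,k):
        if st[i,4]<15: continue
        q=P[l==i];z=np.median(q[:,2]);pts=np.argwhere(l==i)[:,::-1]
        w=np.array([onz(c,x,z)[:2] for x in pts])*1000
        print(n,st[i],ce[i].round(1),"z",z.round(4),cv2.minAreaRect(w.astype(np.float32)))
        if st[i,4]>200: res[n]=(c,ce[i])
    # unit top
    m2=np.zeros((480,640),bool)
    b=(185,290,255,345) if n=="top" else (255,390,130,270)
    m2[b[2]:b[3],b[0]:b[1]]=1
    m2&=(abs(P[...,2]-.06)<.01)&(d>0)
    k,l,st,ce=cv2.connectedComponentsWithStats(m2.astype(np.uint8));i=1+np.argmax(st[1:,4])
    z=np.median(P[l==i][:,2]);w=np.array([onz(c,x,z)[:2] for x in np.argwhere(l==i)[:,::-1]])*1000
    print(n,"unit",z,cv2.minAreaRect(w.astype(np.float32)))
    # label (bright in cassette top)
if len(res)==2: print("tri",tri(*res["top"],*res["wrist"]))
# stand in wrist/ slot in top
P=cloud(ct,T["d"]);m=np.zeros((480,640),bool);m[270:306,366:414]=1
g=(m&(P[...,2]<.026)&(T["d"]>0)).astype(np.uint8)
k,l,st,ce=cv2.connectedComponentsWithStats(g)
for i in range(1,k):
    if st[i,4]>30: print("slot",st[i],ce[i],onz(ct,ce[i],.032),np.median(P[l==i][:,2]),cv2.minAreaRect((np.array([onz(ct,x,.032)[:2] for x in np.argwhere(l==i)[:,::-1]])*1000).astype(np.float32)))
E
```

```text
top [216 287  34  16 402] [232.6 294.4] z 0.0959 ((484.38934326171875, 165.5748748779297), (54.18119430541992, 20.572036743164062), 82.24909973144531)
top [223 310  15   4  44] [230.2 311.6] z 0.0922 ((455.956787109375, 169.91146850585938), (23.520835876464844, 4.694498062133789), 82.78045654296875)
top unit 0.05943325394555598 ((481.52716064453125, 166.1246795654297), (131.03599548339844, 110.00434875488281), 82.40986633300781)
wrist [ 309  185   22   57 1190] [319.2 213.1] z 0.0961 ((483.6973876953125, 163.6530303955078), (54.06563949584961, 19.68256378173828), 82.07476043701172)
wrist [347 202   6  25 141] [349.4 213.6] z 0.0934 ((455.47625732421875, 168.30445861816406), (23.391416549682617, 4.782090663909912), 83.82254791259766)
wrist unit 0.060008377746524094 ((480.9065246582031, 165.1148223876953), (130.35433959960938, 109.9743881225586), 82.43339538574219)
tri (array([0.4850323 , 0.16741452, 0.0802396 ]), np.float64(0.0020988088023045992))
slot [372 280  34  18 491] [388.32179226 288.72505092] [ 0.49559352 -0.10197621  0.032     ] 0.009790053329274231 ((495.75543212890625, -102.57438659667969), (28.351926803588867, 57.20787811279297), 3.776723861694336)
```

>>> {"fn": "step_arm", "kwargs": {
  "steps": [
    [[0.035,0,0.3,0,0,0.01],[0.035,0,0.7,0,0,0.01],[0.035,0,0.95,0,0,0.01],[0.035,0,1,0,0,0.01],[0.035,0,1,0,0,0.01]]
  ]
}}

```text
clock: 3.05
tool_pos: [0.481, 0.1642, 0.1431]
orientation: [180.0, -0.1, -97.8]
force: [0.3, 0.2, -0.1]
opening: 0.0879
gripper_force: 0.0
```

>>> {"fn": "step_arm", "kwargs": {
  "steps": [
    [[0,0,0.2,0,0,0],[0,0,0.4,0,0,0],[0,0,0.6,0,0,0],[0,0,0.7,0,0,0],[0,0,0.74,0,0,0],[0,0,0.74,0,0,0]]
  ]
}}

```text
clock: 3.65
tool_pos: [0.4817, 0.1644, 0.0698]
orientation: [-180.0, 0.0, -97.9]
force: [0.0, 0.1, 0.0]
opening: 0.0875
gripper_force: 0.0
```

```bash
python3 - <<'E'
from h import *
o=get_obs();print(o["tool_pos"],o["orientation"],o["force"])
ps=[]
p,d=snapshot("side");a=cv2.resize(p[250:390,290:430],(400,400),interpolation=2)
p,d=snapshot("wrist");b=cv2.resize(p[160:460,120:520],(533,400))[:, 60:460]
cv2.imwrite("pics/c2.png",np.hstack([a,b])[:,:,::-1])
E
```

```text
[0.48166548 0.16436865 0.0698466 ] [-1.79960959e+02  2.06958897e-02 -9.78708903e+01] [0.03991296 0.14799979 0.01072951]
```

View pics/c2.png

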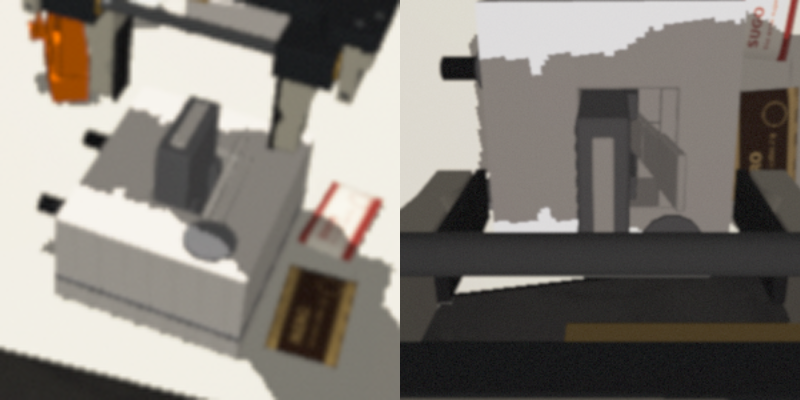

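The fingers straddle the cassette and tab: in the left crop the cassette is at (190,150), with the right finger beyond the tab at (290,110). Closing in stages, watching the force.

>>> {"fn": "step_arm", "kwargs": {
  "steps": [
    [[0,0,0.02,0,0,0],[0,0,0.02,0,0,0],[0,0,0.02,0,0,0],[0,0,0.02,0,0,0],[0,0,0.02,0,0,0],[0,0,0.02,0,0,0]]
  ],
  "jaw": 130
}}

```text
clock: 4.35
tool_pos: [0.4811, 0.164, 0.0672]
orientation: [-180.0, -0.0, -97.9]
force: [-0.8, -0.4, 0.4]
opening: 0.0463
gripper_force: 0.0
```

>>> {"fn": "step_arm", "kwargs": {
  "steps": [
    [[0,0,0,0,0,0],[0,0,0,0,0,0],[0,0,0,0,0,0],[0,0,0,0,0,0]]
  ],
  "jaw": 160
}}

```text
clock: 4.75
tool_pos: [0.4812, 0.164, 0.0672]
orientation: [-180.0, 0.0, -97.9]
force: [-0.1, 0.8, -0.1]
opening: 0.0331
gripper_force: 0.0
```

No force registered yet, so I'll take one look before going on.

```bash
python3 - <<'E'
from h import *
p,d=snapshot("side");a=cv2.resize(p[270:370,310:410],(400,400),interpolation=2)
p,d=snapshot("wrist");b=cv2.resize(p[160:360,220:420],(400,400),interpolation=2)
cv2.imwrite("pics/c3.png",np.hstack([a,b])[:,:,::-1])
o=get_obs();print(o["force"],o["moment"],o["opening"],o["gripper_force"])
E
```

```text
[ 0.20786159  0.1227287  -0.11437   ] [ 0.09095544 -0.05321726 -0.01080626] 0.03299437120732686 0.0
```

View pics/c3.png

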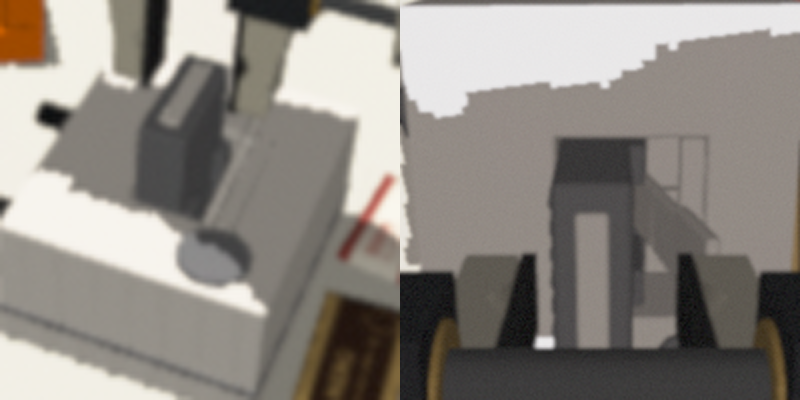

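The fingers look off in the side crop, with tips at about (125,80) and (255,110), behind the cassette. I'll check by projection.

```bash
python3 - <<'E'
from h import *
c=calibration("side");o=get_obs();t=o["tool_pos"];print(t,o["orientation"])
f=lambda P:((pix(c,P)-[310,270])*4).round()
u=np.array([.991,-.134,0]);v=np.array([.134,.991,0])
g=np.array([.481,.165,0])
print("tcp",f(t),"tips",f(t+.0165*u),f(t-.0165*u))
for x in(-7,13):
  for y in(-27,27): print("corner",x,y,f(g+x*u/1000+y*v/1000+[0,0,.096]))
print("paddle free top", [f(g-.028*u+y*v+[0,0,.095]) for y in(-.012,.012)])
p,d=snapshot("side");P=cloud(c,d)
for q in((255,90),(125,60),(180,90)): print(q,P[270+q[1]//4,310+q[0]//4])
cw=calibration("wrist");p,d=snapshot("wrist");P=cloud(cw,d)
for q in((490,300),(725,300),(600,250),(655,290),(670,210),(690,170)): print("w",q,P[160+q[1]//2,220+(q[0]-400)//2])
print([ (2*(pix(cw,t+s*.0165*u)-[220,160])+[400,0]).round() for s in(1,-1)])
E
```

```text
[0.48113858 0.16397495 0.0671619 ] [ 1.79998726e+02 -1.06561722e-03 -9.79074555e+01]
tcp [188. 148.] tips [150. 136.] [226. 160.]
corner -7 -27 [232.  61.]
corner -7 27 [186. 141.]
corner 13 -27 [186.  48.]
corner 13 27 [137. 126.]
paddle free top [array([269.,  99.]), array([250., 135.])]
(255, 90) [0.45655855 0.17635842 0.11488754]
(125, 60) [0.5087211  0.16981489 0.11050221]
(180, 90) [0.48644143 0.16449832 0.09776197]
w (490, 300) [0.50241557 0.15021387 0.1251623 ]
w (725, 300) [0.45547822 0.15721    0.12420873]
w (600, 250) [0.48068769 0.15376908 0.09902314]
w (655, 290) [0.46917902 0.19533531 0.04137817]
w (670, 210) [0.46191036 0.15818453 0.06750887]
w (690, 170) [0.45466436 0.14962815 0.06054789]
[array([546., 238.]), array([663., 237.])]
```

```bash
python3 - <<'E'
from h import *
c=calibration("side");p,d=snapshot("side");P=cloud(c,d)
for q in((125,20),(125,40),(125,60),(125,70),(125,78),(125,84),(150,20),(150,60),(150,76),(150,84),(250,40),(250,90),(250,104),(250,110),(250,118),(235,40),(235,80),(235,105)):
    r=(270+q[1]//4,310+q[0]//4);print(q,P[r].round(4),p[r])
E
```

```text
(125, 20) [0.5097 0.1696 0.13  ] [136 132 116]
(125, 40) [0.5092 0.1698 0.1204] [135 130 115]
(125, 60) [0.5084 0.1712 0.1117] [135 131 115]
(125, 70) [0.5085 0.1701 0.1067] [134 129 114]
(125, 78) [0.519  0.12   0.0608] [204 197 184]
(125, 84) [0.518  0.124  0.0598] [214 207 196]
(150, 20) [0.5    0.1708 0.1332] [32 31 31]
(150, 60) [0.499  0.1704 0.1134] [23 21 21]
(150, 76) [0.4988 0.169  0.1043] [75 73 69]
(150, 84) [0.508  0.1212 0.0602] [112 108 102]
(250, 40) [0.4599 0.1781 0.1387] [135 131 114]
(250, 90) [0.4581 0.1761 0.1142] [135 130 114]
(250, 104) [0.4572 0.178  0.1081] [134 130 114]
(250, 110) [0.4571 0.1772 0.1054] [131 127 113]
(250, 118) [0.4628 0.1277 0.0594] [124 119 111]
(235, 40) [0.4901 0.0037 0.0006] [172 166 156]
(235, 80) [0.4645 0.1767 0.1171] [80 77 73]
(235, 105) [0.4638 0.1749 0.1038] [73 70 63]
```

```bash
python3 - <<'E'
from h import *
c=calibration("side")
t=np.array([.4817,.1644,0]);u=np.array([.991,-.134,0]);v=np.array([.134,.991,0])
for z in (.07,.08,.09,.1,.11,.12): print(z,[((pix(c,t+s*u+.0095*v+[0,0,z])-[290,250])*400/140).round() for s in(.044,-.044,-.055)])
o=get_obs();q=np.radians(o["joint_pos"]);print(o["joint_pos"])
cw=calibration("wrist");R,tt,K=cam(cw);print(-R.T@tt-o["tool_pos"])
E
```

```text
0.07 [array([113., 147.]), array([260., 193.]), array([279., 199.])]
0.08 [array([114., 134.]), array([261., 179.]), array([281., 185.])]
0.09 [array([114., 120.]), array([263., 166.]), array([283., 171.])]
0.1 [array([115., 106.]), array([265., 152.]), array([285., 157.])]
0.11 [array([115.,  92.]), array([267., 137.]), array([287., 143.])]
0.12 [array([116.,  78.]), array([269., 123.]), array([289., 129.])]
[ 4.09886830e+01  1.19797028e+01 -2.97666004e+01  4.28583894e-04
 -4.82508819e+01 -4.88920765e+01]
[-0.01161711 -0.07965588  0.19146827]
```

The fingertips really are at z≈0.104, about 37 mm above the reported TCP, so they closed above the cassette and touched nothing. I'll reopen, go lower and re-check the tip height by depth.

>>> {"fn": "step_arm", "kwargs": {
  "steps": [
    [[0,0,0,0,0,0],[0,0,0,0,0,0],[0,0,0,0,0,0],[0,0,0,0,0,0],[0,0,0,0,0,0],[0,0,0,0,0,0]]
  ],
  "jaw": 20
}}

```text
clock: 5.6
tool_pos: [0.4811, 0.164, 0.0672]
orientation: [180.0, -0.0, -97.9]
force: [0.4, 0.7, -0.4]
opening: 0.0753
gripper_force: 0.0
```

>>> {"fn": "step_arm", "kwargs": {
  "steps": [
    [[0,0,0.06,0,0,0],[0,0,0.12,0,0,0],[0,0,0.18,0,0,0],[0,0,0.24,0,0,0],[0,0,0.28,0,0,0],[0,0,0.28,0,0,0]]
  ]
}}

```text
clock: 6.2
tool_pos: [0.4807, 0.1637, 0.0383]
orientation: [179.9, -0.1, -97.9]
force: [0.3, -0.1, 0.5]
opening: 0.0809
gripper_force: 0.0
```

```bash
python3 - <<'E'
from h import *
o=get_obs();t=o["tool_pos"];print(t,o["orientation"],o["force"])
c=calibration("side");p,d=snapshot("side");P=cloud(c,d)
u=np.array([.991,-.134,0]);v=np.array([.134,.991,0])
a=(P-t)@u;b=(P-t)@v
for s in(1,-1):
    m=(d>0)&(P[...,2]>.063)&(P[...,2]<.15)&(s*a>.036)&(s*a<.07)&(abs(b)<.02)
    q=P[m];print(s,len(q),q[:,2].min() if len(q) else 0,np.percentile(q[:,2],[2,10]), np.percentile((s*a)[m],[2,98]),np.percentile(b[m],[2,98]))
cv2.imwrite("pics/c4.png",cv2.resize(p[250:390,290:430],(560,560),interpolation=2)[:,:,::-1])
E
```

```text
[0.480726   0.1636507  0.03833118] [ 1.79941249e+02 -6.05774914e-02 -9.79116514e+01] [ 0.30126178 -0.05476215  0.52439131]
1 405 0.07214100577002533 [0.07485771 0.0807853 ] [0.04006999 0.05819736] [-0.00935788  0.0116989 ]
-1 268 0.0714382371685669 [0.07545982 0.07917408] [0.04082918 0.05929168] [-0.00311105  0.01238391]
```

View pics/c4.png

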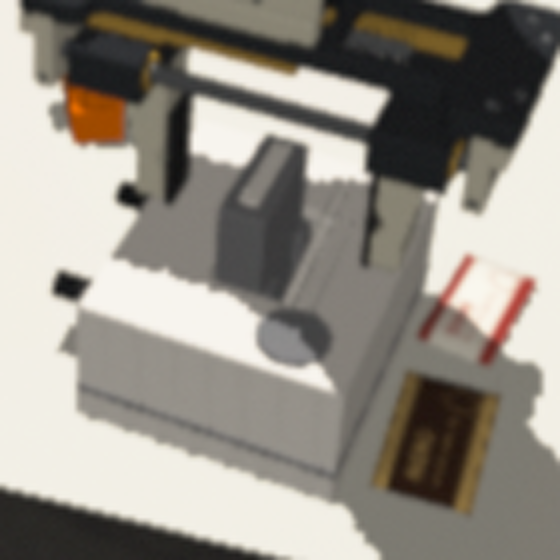

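Tips are now at z≈0.072 on both sides of the cassette, at about (165,190) and (385,255) in the crop. I'll go 5 mm lower and close in stages.

>>> {"fn": "step_arm", "kwargs": {
  "steps": [
    [[0,0,0.03,0,0,0],[0,0,0.05,0,0,0],[0,0,0.05,0,0,0],[0,0,0.05,0,0,0],[0,0,0.05,0,0,0],[0,0,0.05,0,0,0]]
  ],
  "jaw": 145
}}

```text
clock: 6.85
tool_pos: [0.48, 0.1637, 0.0342]
orientation: [179.9, -0.0, -97.9]
force: [-7.1, 2.4, 6.6]
opening: 0.0402
gripper_force: 3.5
```

>>> {"fn": "step_arm", "kwargs": {
  "steps": [
    [[0,0,0,0,0,0],[0,0,0,0,0,0],[0,0,0,0,0,0]]
  ],
  "jaw": 165
}}

```text
clock: 7.15
tool_pos: [0.4804, 0.1637, 0.0343]
orientation: [179.9, -0.0, -97.9]
force: [-3.9, -1.7, 5.1]
opening: 0.0311
gripper_force: 5.5
```

>>> {"fn": "step_arm", "kwargs": {
  "steps": [
    [[0,0,0,0,0,0],[0,0,0,0,0,0],[0,0,0,0,0,0]]
  ],
  "jaw": 175
}}

```text
clock: 7.45
tool_pos: [0.4814, 0.1639, 0.0344]
orientation: [-180.0, -0.0, -97.9]
force: [-2.6, -1.5, 4.6]
opening: 0.0278
gripper_force: 7.7
```

>>> {"fn": "step_arm", "kwargs": {
  "steps": [
    [[0,0,0,0,0,0],[0,0,0,0,0,0],[0,0,0,0,0,0]]
  ],
  "jaw": 179
}}

```text
clock: 7.75
tool_pos: [0.4816, 0.1639, 0.0344]
orientation: [-180.0, -0.0, -97.9]
force: [-0.4, -2.5, 5.0]
opening: 0.0263
gripper_force: 9.2
```

>>> {"fn": "step_arm", "kwargs": {
  "steps": [
    [[0,0,0,0,0,0],[0,0,0,0,0,0],[0,0,0,0,0,0]]
  ],
  "jaw": 181
}}

```text
clock: 8.05
tool_pos: [0.4816, 0.1638, 0.0344]
orientation: [-180.0, -0.0, -97.9]
force: [-0.1, -4.0, 5.0]
opening: 0.0258
gripper_force: 19.4
```

>>> {"fn": "step_arm", "kwargs": {
  "steps": [
    [[0,0,0,0,0,0],[0,0,0,0,0,0],[0,0,-0.01,0,0,0],[0,0,-0.02,0,0,0],[0,0,-0.03,0,0,0],[0,0,-0.04,0,0,0],[0,0,-0.05,0,0,0]]
  ],
  "jaw": 180
}}

```text
clock: 8.75
tool_pos: [0.4812, 0.1641, 0.0392]
orientation: [-180.0, 0.0, -97.9]
force: [0.6, 0.9, -2.3]
opening: 0.0259
gripper_force: 10.0
```

Unlatched: weight only on the wrist. Lifting straight up and clear.

>>> {"fn": "step_arm", "kwargs": {
  "steps": [
    [[0,0,-0.06,0,0,0],[0,0,-0.14,0,0,0],[0,0,-0.24,0,0,0],[0,0,-0.36,0,0,0],[0,0,-0.48,0,0,0],[0,0,-0.6,0,0,0],[0,0,-0.72,0,0,0],[0,0,-0.84,0,0,0],[0,0,-0.95,0,0,0],[0,0,-1,0,0,0],[0,0,-1,0,0,0]]
  ]
}}

```text
clock: 9.85
tool_pos: [0.4815, 0.1643, 0.14]
orientation: [-179.9, 0.1, -97.9]
force: [-0.6, 0.1, -1.4]
opening: 0.0258
gripper_force: 10.0
```

```bash
python3 - <<'E'
from h import *
o=get_obs();t=o["tool_pos"];print(t,o["orientation"],o["force"],o["gripper_force"])
C=calibration("side");p,d=snapshot("side");a=p[130:380,270:470]
c=calibration("wrist");w,dw=snapshot("wrist");np.savez("w2.npz",p=w,d=dw,**c)
cv2.imwrite("pics/c5.png",np.hstack([cv2.resize(a,(400,500)),cv2.resize(w[:,:],(400,500)) ])[:,:,::-1])
E
```

```text
[0.48150961 0.1642993  0.13997516] [-1.79944842e+02  5.89961058e-02 -9.79029919e+01] [-0.61255854  0.06408926 -1.40243501] 10.005556046962738
```

View pics/c5.png

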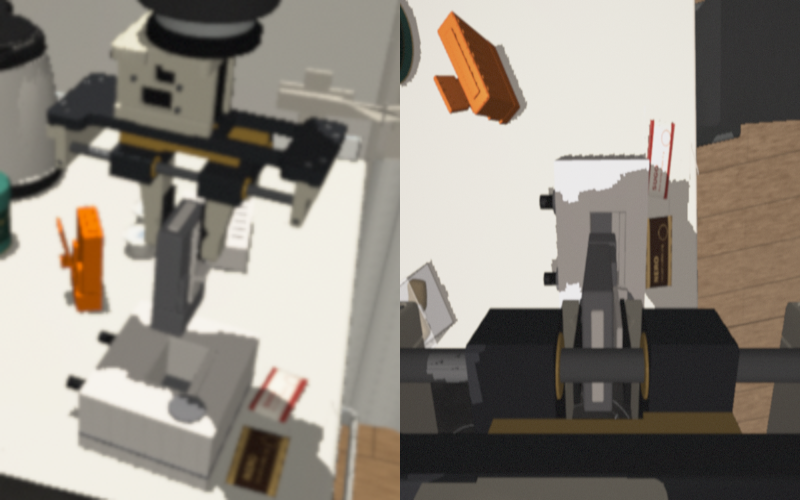

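Cassette is held upright at (180,260), clear of the unit, with the tab pressed. Carrying it towards the stand.

>>> {"fn": "step_arm", "kwargs": {
  "steps": [
    [[0.08,-0.01,0,0,0,0],[0.25,-0.05,0,0,0,0],[0.5,-0.1,0,0,0,0],[0.75,-0.15,0,0,0,0],[0.9,-0.17,0,0,0,0]]
  ]
}}

```text
clock: 10.45
tool_pos: [0.485, 0.0706, 0.1386]
orientation: [179.9, -0.0, -97.9]
force: [0.1, -0.2, -1.1]
opening: 0.0261
gripper_force: 10.0
```

>>> {"fn": "step_arm", "kwargs": {
  "steps": [
    [[0.2,-0.04,0,0,0,-0.1],[0.45,-0.09,0,0,0,-0.2],[0.7,-0.13,0,0,0,-0.3],[0.85,-0.16,0,0,0,-0.4],[0.9,-0.17,0,0,0,-0.415],[0.9,-0.17,0,0,0,-0.415],[0.9,-0.17,0,0,0,-0.415]]
  ]
}}

```text
clock: 11.15
tool_pos: [0.49, -0.0187, 0.139]
orientation: [180.0, 0.0, -86.1]
force: [-0.4, 0.1, -1.5]
opening: 0.0261
gripper_force: 10.0
```

```bash
cat > m.py <<'E'
from h import *
def big(m):
    k,l,st,ce=cv2.connectedComponentsWithStats(m.astype(np.uint8));i=1+np.argmax(st[1:,4]);return l==i
def rect(c,m,z): 
    w=np.array([onz(c,x,z)[:2] for x in np.argwhere(m)[:,::-1]])*1000
    (x,y),s,a=cv2.minAreaRect(w.astype(np.float32));return np.round([x,y,*s,a],1)
def near(P,xy,r): return np.hypot(P[...,0]-xy[0],P[...,1]-xy[1])<r
def look(name,S=(.4957,-.1022),snap=None):
    o=get_obs();t=o["tool_pos"];c=calibration(name);p,d=snapshot(name) if snap is None else snap
    P=cloud(c,d);ok=d>0
    print(name,"tcp",t.round(4),o["orientation"].round(2))
    m=ok&(abs(P[...,2]-.032)<.008)&near(P,S,.075)
    if m.sum()>50: m=big(m);print(" stand",np.median(P[m][:,2]).round(4),rect(c,m,.032))
    m=ok&(P[...,2]<.024)&near(P,S,.036)
    if m.sum()>50: print(" slot",rect(c,big(m),.032))
    zt=t[2]+.057
    m=ok&(P[...,2]>zt-.008)&(P[...,2]<zt+.006)&near(P,t[:2],.035)
    if m.sum()>20: m=big(m);print(" cass",np.median(P[m][:,2]).round(4),rect(c,m,np.median(P[m][:,2])))
    return p
E
python3 - <<'E'
from m import *
p=look("wrist");cv2.imwrite("pics/w3.png",p[:,:,::-1]);look("top")
E
```

```text
wrist tcp [ 0.49   -0.0187  0.139 ] [179.99   0.   -86.08]
 stand 0.0319 [ 495.4 -104.1   80.   100.     4.1]
 slot [ 495.4 -104.    27.9   55.2    3.9]
 cass 0.2001 [499.2 -34.1  31.7  28.    3.9]
top tcp [ 0.49   -0.0186  0.1391] [179.99   0.   -86.05]
 stand 0.0314 [ 483.2 -115.8   52.9   75.4    4.2]
```

```bash
python3 - <<'E'
import cv2
a=cv2.imread("pics/w3.png")[200:420,220:440];cv2.imwrite("pics/c6.png",cv2.resize(a,(594,594),interpolation=2))
E
```

```text
(no output)
```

View pics/c6.png

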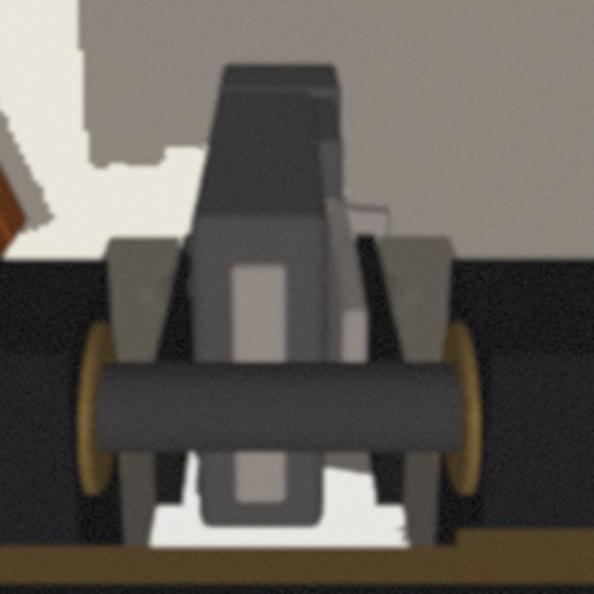

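The top face of the held cassette is fully framed: front edge at (193–329,214), back edge at (200–322,525), paddle pressed against the right-hand pad. I'll get its centre and the remaining shift to the slot.

```bash
python3 - <<'E'
from h import *
c=calibration("wrist");t=get_obs()["tool_pos"]
g=lambda u,v:onz(c,(220+u/2.7-.3,200+v/2.7-.3),.2006)
A,B,C,D=g(193,214),g(329,214),g(200,525),g(322,525)
print(A,B,C,D,np.hypot(*(A-B)[:2]),np.hypot(*((A+B-C-D)/2)[:2]))
m=(A+B+C+D)/4; ax=(C+D-A-B)/2;yw=np.degrees(np.arctan2(ax[1],ax[0]))-90;print("mid",m,"yaw",yw)
a=np.radians(4);u=np.array([np.cos(a),np.sin(a),0])
org=m-.003*u;print("origin",org,"rel tcp",(org-t)[:2])
S=np.array([.4954,-.1040]);Dw=S-org[:2];y=np.radians(-86.05)
print("shift",Dw,"tool",Dw@[np.cos(y),np.sin(y)],Dw@[np.sin(y),-np.cos(y)])
E
```

```text
[ 0.50344707 -0.04318703  0.2006    ] [ 0.48420475 -0.04453562  0.2006    ] [0.50000452 0.00960819 0.2006    ] [0.48082798 0.0082617  0.2006    ] 0.01928952217507745 0.052906257912095675
mid [ 0.49212108 -0.01746319  0.2006    ] yaw 3.695110831071858
origin [ 0.48912839 -0.01767246  0.2006    ] rel tcp [-0.00096689  0.00073832]
shift [ 0.00627161 -0.08632754] tool 0.08655449872543554 -0.0003099612327346537
```

>>> {"fn": "step_arm", "kwargs": {
  "steps": [
    [[0.1,0,0,0,0,0],[0.3,0,0,0,0,0],[0.55,0,0,0,0,0],[0.75,0,0,0,0,0],[0.86,0,0,0,0,0],[0.86,0,0,0,0,0],[0.86,0,0,0,0,0],[0.86,0,0,0,0,0]]
  ]
}}

```text
clock: 12.05
tool_pos: [0.4961, -0.1043, 0.1392]
orientation: [-180.0, 0.0, -86.0]
force: [-0.4, 0.4, -2.2]
opening: 0.0258
gripper_force: 10.0
```

>>> {"fn": "step_arm", "kwargs": {
  "steps": [
    [[0,0,0.08,0,0,0],[0,0,0.2,0,0,0],[0,0,0.35,0,0,0],[0,0,0.5,0,0,0],[0,0,0.62,0,0,0],[0,0,0.7,0,0,0],[0,0,0.72,0,0,0],[0,0,0.72,0,0,0],[0,0,0.72,0,0,0]]
  ]
}}

```text
clock: 12.95
tool_pos: [0.4965, -0.1048, 0.0676]
orientation: [-180.0, -0.0, -86.0]
force: [-0.5, -0.0, -1.1]
opening: 0.0264
gripper_force: 10.0
```

```bash
python3 - <<'E'
from m import *
look("wrist");o=get_obs();print(o["force"],o["moment"],o["gripper_force"])
p,d=snapshot("wrist");q,_=snapshot("side")
cv2.imwrite("pics/c7.png",np.hstack([cv2.resize(p[140:400,200:460],(400,400),interpolation=2),cv2.resize(q[180:300,320:440],(400,400),interpolation=2)])[:,:,::-1])
E
```

```text
wrist tcp [ 0.4965 -0.1048  0.0676] [-179.95   -0.    -86.01]
 stand 0.0319 [ 496.4 -118.1   80.    74.5    4.2]
 slot [ 497.  -129.    26.9    7.2    4. ]
 cass 0.1287 [ 505.6 -120.1   31.6   28.     4.1]
[ 0.40409397  0.46595085 -0.84815615] [ 0.08155939 -0.02204321  0.00404451] 10.010744333267212
```

View pics/c7.png

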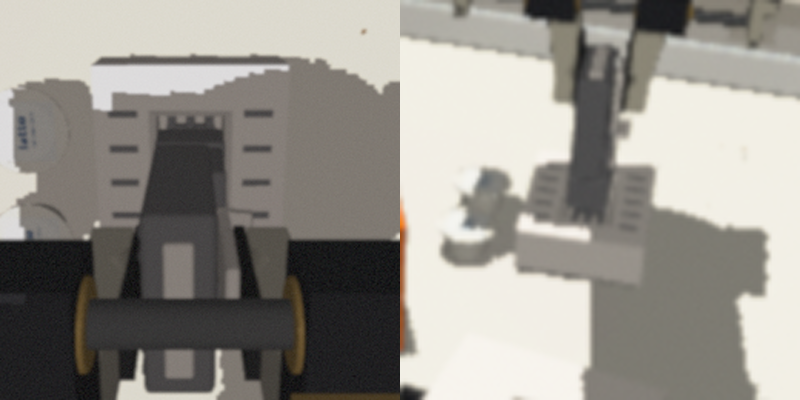

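The foot lines up inside the slot outline: foot at (155–228,130), slot at (150–235,115). Lowering slowly.

>>> {"fn": "step_arm", "kwargs": {
  "steps": [
    [[0,0,0.015,0,0,0],[0,0,0.03,0,0,0],[0,0,0.045,0,0,0],[0,0,0.06,0,0,0],[0,0,0.075,0,0,0],[0,0,0.09,0,0,0],[0,0,0.1,0,0,0],[0,0,0.1,0,0,0]]
  ]
}}

```text
clock: 13.9
tool_pos: [0.4959, -0.1048, 0.057]
orientation: [180.0, -0.0, -86.0]
force: [0.0, -0.9, -0.7]
opening: 0.0261
gripper_force: 10.0
```

>>> {"fn": "step_arm", "kwargs": {
  "steps": [
    [[0,0,0.01,0,0,0],[0,0,0.02,0,0,0],[0,0,0.03,0,0,0],[0,0,0.04,0,0,0],[0,0,0.05,0,0,0],[0,0,0.06,0,0,0],[0,0,0.06,0,0,0]]
  ]
}}

```text
clock: 14.6
tool_pos: [0.4959, -0.1048, 0.051]
orientation: [180.0, -0.0, -86.0]
force: [-0.0, -0.3, -1.7]
opening: 0.0258
gripper_force: 10.0
```

>>> {"fn": "step_arm", "kwargs": {
  "steps": [
    [[0,0,0.007,0,0,0],[0,0,0.014,0,0,0],[0,0,0.02,0,0,0],[0,0,0.025,0,0,0],[0,0,0.03,0,0,0],[0,0,0.03,0,0,0]]
  ]
}}

```text
clock: 15.2
tool_pos: [0.496, -0.1048, 0.0481]
orientation: [180.0, -0.0, -86.0]
force: [-1.3, -0.1, -1.5]
opening: 0.0263
gripper_force: 10.0
```

>>> {"fn": "step_arm", "kwargs": {
  "steps": [
    [[0,0,0.005,0,0,0],[0,0,0.01,0,0,0],[0,0,0.015,0,0,0],[0,0,0.015,0,0,0]]
  ]
}}

```text
clock: 15.6
tool_pos: [0.496, -0.1048, 0.0466]
orientation: [180.0, -0.0, -86.0]
force: [-0.5, 0.8, -1.8]
opening: 0.0258
gripper_force: 10.0
```

>>> {"fn": "step_arm", "kwargs": {
  "steps": [
    [[0,0,0.005,0,0,0],[0,0,0.01,0,0,0],[0,0,0.015,0,0,0],[0,0,0.015,0,0,0]]
  ]
}}

```text
clock: 16.0
tool_pos: [0.496, -0.1048, 0.0451]
orientation: [180.0, -0.0, -86.0]
force: [-0.2, -0.5, -0.8]
opening: 0.0258
gripper_force: 10.0
```

>>> {"fn": "step_arm", "kwargs": {
  "steps": [
    [[0,0,0.005,0,0,0],[0,0,0.01,0,0,0],[0,0,0.01,0,0,0],[0,0,0.01,0,0,0]]
  ]
}}

```text
clock: 16.4
tool_pos: [0.4961, -0.1048, 0.0442]
orientation: [-180.0, -0.0, -86.0]
force: [-0.6, 0.3, -0.9]
opening: 0.0256
gripper_force: 10.0
```

>>> {"fn": "step_arm", "kwargs": {
  "steps": [
    [[0,0,0.005,0,0,0],[0,0,0.01,0,0,0],[0,0,0.015,0,0,0],[0,0,0.015,0,0,0]]
  ]
}}

```text
clock: 16.8
tool_pos: [0.4959, -0.1048, 0.0425]
orientation: [180.0, -0.0, -86.0]
force: [-0.1, 0.7, -2.0]
opening: 0.0256
gripper_force: 10.0
```

>>> {"fn": "step_arm", "kwargs": {
  "steps": [
    [[0,0,0.005,0,0,0],[0,0,0.01,0,0,0],[0,0,0.015,0,0,0],[0,0,0.015,0,0,0]]
  ]
}}

```text
clock: 17.2
tool_pos: [0.496, -0.1048, 0.0411]
orientation: [180.0, -0.0, -86.0]
force: [0.5, 0.2, -1.1]
opening: 0.0259
gripper_force: 10.0
```

>>> {"fn": "step_arm", "kwargs": {
  "steps": [
    [[0,0,0.005,0,0,0],[0,0,0.01,0,0,0],[0,0,0.015,0,0,0],[0,0,0.015,0,0,0]]
  ]
}}

```text
clock: 17.6
tool_pos: [0.4963, -0.1049, 0.0405]
orientation: [-180.0, -0.0, -86.0]
force: [-2.0, 0.1, 7.9]
opening: 0.0258
gripper_force: 10.5
```

Contact at Fz ≈ 8 N. I'll ease off slightly, check that it bears, and release.

>>> {"fn": "step_arm", "kwargs": {
  "steps": [
    [[0,0,-0.004,0,0,0],[0,0,-0.006,0,0,0],[0,0,-0.006,0,0,0]]
  ]
}}

```text
clock: 17.9
tool_pos: [0.4962, -0.1049, 0.0405]
orientation: [-180.0, -0.0, -86.0]
force: [-1.7, -0.9, 5.8]
opening: 0.0262
gripper_force: 10.4
```

>>> {"fn": "step_arm", "kwargs": {
  "steps": [
    [[0,0,0,0,0,0],[0,0,0,0,0,0]]
  ],
  "jaw": 172
}}

```text
clock: 18.1
tool_pos: [0.496, -0.1049, 0.0405]
orientation: [180.0, -0.0, -86.0]
force: [-2.3, -0.6, 5.6]
opening: 0.0283
gripper_force: 7.3
```

>>> {"fn": "step_arm", "kwargs": {
  "steps": [
    [[0,0,0,0,0,0],[0,0,0,0,0,0],[0,0,0,0,0,0]]
  ],
  "jaw": 140
}}

```text
clock: 18.4
tool_pos: [0.4957, -0.1048, 0.0401]
orientation: [180.0, -0.0, -86.0]
force: [-2.8, 0.0, 4.4]
opening: 0.0389
gripper_force: 4.8
```

>>> {"fn": "step_arm", "kwargs": {
  "steps": [
    [[0,0,0,0,0,0],[0,0,0,0,0,0],[0,0,0,0,0,0],[0,0,0,0,0,0],[0,0,0,0,0,0],[0,0,0,0,0,0],[0,0,0,0,0,0]]
  ],
  "jaw": 0
}}

```text
clock: 19.1
tool_pos: [0.4961, -0.1047, 0.0403]
orientation: [-180.0, -0.0, -86.0]
force: [-1.3, 1.1, -0.2]
opening: 0.0865
gripper_force: 0.0
```

Free. Retracting straight up and looking.

>>> {"fn": "step_arm", "kwargs": {
  "steps": [
    [[0,0,-0.1,0,0,0],[0,0,-0.3,0,0,0],[0,0,-0.6,0,0,0],[0,0,-0.9,0,0,0],[0,0,-1,0,0,0],[0,0,-1,0,0,0]]
  ]
}}

```text
clock: 19.7
tool_pos: [0.4973, -0.1046, 0.1425]
orientation: [-179.8, 0.0, -86.0]
force: [-0.5, -0.3, -0.1]
opening: 0.0878
gripper_force: 0.0
```

>>> {"fn": "step_arm", "kwargs": {
  "steps": [
    [[-0.2,0,-0.1,0,0,0],[-0.5,0,-0.3,0,0,0],[-0.8,0,-0.5,0,0,0],[-1,0,-0.6,0,0,0],[-1,0,-0.6,0,0,0],[-1,0,-0.6,0,0,0],[-1,0,-0.6,0,0,0]]
  ]
}}

```text
clock: 20.4
tool_pos: [0.4883, -0.0056, 0.199]
orientation: [179.9, -0.0, -86.0]
force: [0.2, 0.4, 0.1]
opening: 0.0877
gripper_force: 0.0
```

```bash
python3 - <<'E'
from m import *
o=get_obs();print(o["clock"],o["tool_pos"],o["force"])
for n in("wrist","side"):
    c=calibration(n);p,d=snapshot(n);P=cloud(c,d)
    m=(d>0)&near(P,(.497,-.103),.04)&(P[...,2]>.085)&(P[...,2]<.13)
    k,l,st,ce=cv2.connectedComponentsWithStats(m.astype(np.uint8))
    for i in range(1,k):
        if st[i,4]>25:
            z=np.percentile(P[l==i][:,2],80);print(n,st[i],z.round(4),rect(c,(l==i)&(P[...,2]>z-.006),z))
    if n=="wrist": w=p
    else: s=p
cv2.imwrite("pics/c8.png",np.hstack([cv2.resize(w,(533,400)),cv2.resize(s[190:310,320:400],(267,400))])[:,:,::-1])
E
```

```text
20.4 [ 0.48834364 -0.00557341  0.19904503] [0.15828653 0.3529727  0.06293664]
wrist [ 304   66   28   77 2076] 0.1039 [ 498.4 -102.6   19.8   52.4    4.3]
wrist [349  88  12  35 367] 0.1002 [ 469.8 -104.7    5.6   23.8    3. ]
side [372 204  13  21 201] 0.1036 [497.9 -95.9  20.2  62.1   3.9]
side [389 210   5  12  29] 0.1005 [ 469.5 -101.5    4.1   30.     8.9]
```

View pics/c8.png

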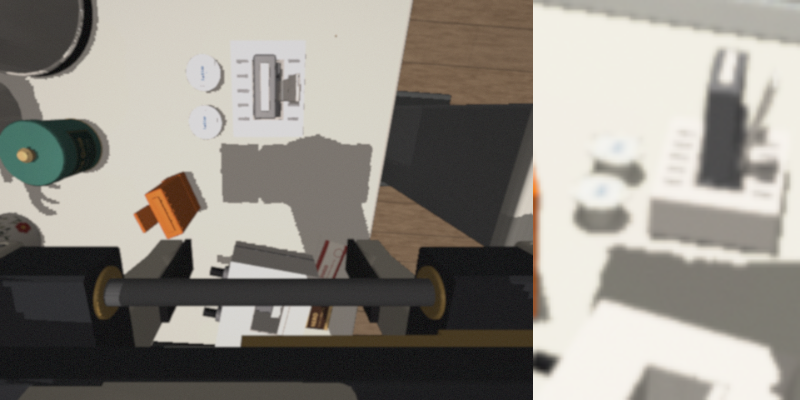

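The cassette stands upright in the slot at about (265,85). Its top is at 0.104 m, so it rests on the grating at about 14 mm, with the tab sprung free and the bystanders untouched. Handing in.

```bash
python3 -c "
from plant import *
print(close_job())"
```

```text
the job is handed in; nothing more can be done
None
```

The used cassette is out of the filter unit, seated upright on the grating in the draining stand's slot and released; I handed the job in at about 20.5 s on the robot clock.

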